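# Weigh a casting on a hanging spring scale and mark the reading

### The job

Weigh the casting on the bench spring scale: hang it by its bore on the hook and let its weight down onto the spring until the scale carries all of it, so that the hook neither drops nor springs up when you let go (never faster than 7 cm a second) and is not forced or pulled past the end of its scale. Keep your hand off until it has settled, then slide the marker on the rule level with the pointer, so that the next castings can be compared with this one. Leave the casting hanging and the other things on the bench where they are.

Things in the scene. Friction and masses are not known exactly. Their poses are not given: they have to be found in the camera images.
- casting_mid (a point): loose part: a symmetrical grey cast shaft hanger, 176 mm long (x), 34 wide (y), 73 high, on a foot plate 8 thick. This point: its middle, 36 above the underside. An upright web 10 thick (y) runs along x, its top 46 above the underside out to 82 either side: pinch it across y near an end (beyond the cross rib, 38 from the middle), above the plate. Balanced about the bore; weighs 1.1 to 3.8 N
- casting_eye (a point): centre of the casting's bore, 52 above its underside, same axes. A round bore of 28 right through along y, in a boss at the middle, 42 in outside diameter and 12 long (y), so the wall over the bore is 7 thick. All sizes in these lines are in mm
- scale_stand: the fixed stand, origin on the bench straight under the hook; x away from the robot, y to the left, z up. Grey base plate from 10 in front of to 145 behind the hook, 12 high; a column 112 behind carries, by an arm, the scale tube (28 across, lower end 203, top about 350 above the bench). Nothing stands over the space in front (-x) of the hook
- hook_seat (a point): bottom of the inside of the hook, 137 above the bench unloaded, axes as the stand; a hung casting's bore centre lies 12 to 14 below it. The hook only goes up and down. It is 5 wire bent in the y-z plane, inner radius 11: the shank rises on the +y side, the point on the -y side ends 14 above the seat, so it is open to -y and 22 wide inside; the shank bends back to the axis 34 to 46 above the seat
- scale_rod (a joint): travel of the draw rod, hook and pointer in m, 0 unloaded, growing downward with the load: 80 N per m (12.5 mm per N), lightly damped, so after a disturbance it bobs for a second or two. It must not move faster than 0.07 m/s, up or down, nor be pulled beyond its last graduation at 0.056 (end stop at 0.062)
- pointer_tip (a point): tip of the thin horizontal pointer on the draw rod, 55 above the hook's seat and 84 to its +y, beside the rule; it moves with the hook
- marker (a joint): position of the marker on the upright rule (flat bar 110 to the +y of the hook, its top 237 above the bench), in m, 0 at the top, growing downward, to 0.080. It stays where it is left; it takes about 2 N to slide
- marker_index (a point): index edge of the marker, on its side toward the pointer, half-way up the marker; the reading is marked when it is level with pointer_tip
- marker_tab (a point): middle of the top face of the marker's finger tab: a block 24 long (x), 20 wide (y), 10 high, that stands out from the rule toward the robot, its middle 48 in front (-x) of the rule; its top is 5 above the index edge. Push it down or pinch it across y
- side_cutters: side cutters lying on the bench, 134x54x13; a bystander, origin under its middle
- pliers: long-nose pliers lying on the bench, 156x54x13; a bystander, origin under its middle
- steel_block: small ground steel block, 50x50x20; a bystander, origin under its middle
- model_car_green: small dark model car, 39x97x35; a bystander, origin under its middle
- multimeter: black multimeter lying on its back, 138x72x42; a bystander, origin under its middle
- glue_tube: metal glue tube lying on the bench, 33x106x26; a bystander, origin under its middle

How it is judged:
By the outcome, as a careful person would: the job done as asked, in the order asked, and still so for the second after the job is handed in, with the robot touching nothing.
It also fails if it takes over 72 s, if anything falls off the work surface, if the arm or the gripper's body presses on something with over 40 N, if the wrist force passes 120 N, or if a joint passes its speed limit or range.

### The arm

A 6-joint arm with a two-finger parallel gripper is mounted at the origin on a cart in front of the work surface, level with it; the furniture and walls round the work are solid. World frame = base frame: x ahead of the robot, y to its left, z up, the work surface at z = 0. Lengths are in m, angles in rad, forces in N, time in s.
With the tool pointing down it reaches from about 0.35 to 0.85 m from the base axis. Payload 8.1 kg.
Tool frame: the origin (TCP) lies at the very end of the fingers, on their centre line; the grasp point (between the pads) lies 19 mm behind it (robot.pinch_z is the distance from the TCP to the grasp point, in m); y points along the fingers, x is the direction in which the jaws open and shut, and the axes are right-handed (so a half turn about y gives the same grasp; the last joint's range is limited). The gripper opens to 93 mm and grips with 3 to 60 N. Pads are 15 mm wide; open, the fingers measure 128 mm over their backs; the gripper's body (75 mm by 188 mm) begins 65 mm behind the grasp point.
Start: joints at [1.211, 0.13, 1.488, -0, 1.523, -0.085], TCP at [0.163, 0.577, 0.219] pointing down, gripper open.
Joint ranges: [-2.96, 2.96], [-0.89, 2.26], [0.02, 2.5], [-1.34, 4.48], [0, 2.73], [-2.66, 2.66]. Speed limits (rad/s): [2.39, 2.39, 2.79, 3.14, 3.14, 3.14].

### API

Orientations are given as a rotation vector (axis times angle).
In Python, from plant import robot gives the robot as it stands.
- The arm moves only by the shell command python3 -m inch 'ROWS' [FORCE]. ROWS is JSON, a list of rows, each a list of 5 numbers: the closure, from -1 (fully open) to 1 (shut), then the shift along the world's x, y, z in m, then the turn about the world's z in rad. A call has 1 to 8 rows; each row is the pose to reach, as a shift and turn from the pose measured when the call began; what a row does not reach only later rows make up. A row lasts 1/8 s, in which the tool goes at most 62.5 mm and 10.7 degrees, less where a joint would pass 70% of its speed; a pose out of reach is approached as far as the arm can. A call with a gripper value outside its range is refused whole. The fingers move at their own pace and stop on an object; FORCE is the grip in N (left out, the last holds). Time passes only in rows, so rows that repeat a pose let the fingers close. It gives the time, the measured TCP pose, the force and the opening at its end, in the units of the state.
- robot.read_state(): the state, without advancing time (a new reading comes with each control period).
- robot.read_camera(name): name is "scene" or "side" or "wrist"; returns a dict with "color" (420x560x3 uint8, red, green, blue), "mtx" (3x3 intrinsics, pixels), "R" (3x3) and "t" (3): a world point X has camera coordinates R X + t; the wrist camera has in their place "hand_eye" (4x4, takes a point from camera to tool coordinates, whose origin is the TCP and whose axes are the tool frame's). Camera axes: x right, y down, z forward; pixel columns grow to the right and rows downward; lengths in m; the calibration is good to about 2 mm. A picture is of the moment at which its call begins: read the wrist's pose just before it. There is no depth.
- robot.close_job(): hands the job in, once; it reports no verdict.
The state is a dict: "t": time; "q": joint angles; "dq": joint speeds; "joint_torque": joint torques, N m; "tool_pos": TCP position; "orientation": TCP orientation; "force": force on the tool from outside, world axes, zero at the start; "wrist_torque": the same for the moment, N m; "opening": finger opening in m.
Only numpy, scipy, OpenCV 4.12 (cv2) and the standard library are available. Lean on these libraries where they do the work, as an engineer would, in place of code of your own. Each camera call takes 0.05 s, during which the arm holds its last target. There are 200 camera calls.

## Working session

There is one attempt and no reset: what is moved stays moved. The work goes in short steps, Python scripts to look and compute and a shell command to move; the robot and the scene stay as the last step left them, time stands still between calls to the robot, and variables do not carry over. Pictures are saved under pics/ and viewed, about 8 in all and at most 12, crops included, and the job is handed in when it is done.

```bash
mkdir -p pics; ls; cat > h.py <<'E'
import numpy as np,cv2
from plant import robot
from scipy.spatial.transform import Rotation as Ro
def cam(n):
    s=robot.read_state(); c=robot.read_camera(n)
    if n=="wrist":
        T=np.eye(4);T[:3,:3]=Ro.from_rotvec(s["orientation"]).as_matrix();T[:3,3]=s["tool_pos"]
        M=np.linalg.inv(T@np.array(c["hand_eye"]));R,t=M[:3,:3],M[:3,3]
    else: R,t=np.array(c["R"]),np.array(c["t"])
    return c["color"],np.array(c["mtx"]),R,t
def ray(C,u,v):
    _,K,R,t=C; o=-R.T@t; d=R.T@np.linalg.inv(K)@[u,v,1]; return o,d/np.linalg.norm(d)
def onplane(C,u,v,val,ax=2):
    o,d=ray(C,u,v); return o+d*(val-o[ax])/d[ax]
def tri(C1,p1,C2,p2):
    o1,d1=ray(C1,*p1);o2,d2=ray(C2,*p2)
    a=np.linalg.lstsq(np.c_[d1,-d2],o2-o1,rcond=None)[0]
    x,y=o1+a[0]*d1,o2+a[1]*d2; return (x+y)/2,np.linalg.norm(x-y)
def proj(C,X):
    p=C[1]@(C[2]@np.array(X)+C[3]); return p[:2]/p[2]
def save(C,f,crop=None,s=1):
    im=C[0]
    if crop: im=im[crop[1]:crop[3],crop[0]:crop[2]]
    cv2.imwrite(f,cv2.cvtColor(cv2.resize(im,None,fx=s,fy=s,interpolation=cv2.INTER_CUBIC),cv2.COLOR_RGB2BGR))
E
python3 - <<'E'
from h import *
import pickle
print(robot.read_state())
for n in("scene","side"):
    C=cam(n);save(C,f"pics/{n}0.png",s=1.4);pickle.dump(C,open(n+"0.pkl","wb"));print(n,-C[2].T@C[3],C[2][2])
E
```

```text
pics
{'t': 0.0, 'q': array([ 1.21060259e+00,  1.31156383e-01,  1.48928006e+00,  6.61480057e-06,
        1.52301576e+00, -8.53796041e-02]), 'dq': array([ 0.00102882,  0.00064303, -0.00037606, -0.00101058,  0.00097439,
       -0.0008782 ]), 'joint_torque': array([ 1.75517598e-03, -5.59864748e+01, -4.91747081e+01,  7.68183754e-02,
        3.60836217e-02, -1.58878661e-04]), 'tool_pos': array([0.16258062, 0.57695241, 0.21758989]), 'orientation': array([-1.32777085, -1.00324126,  1.00586497]), 'force': array([-0.20563848, -0.15464616, -0.39981683]), 'wrist_torque': array([ 0.03946257,  0.03248367, -0.07010654]), 'opening': 0.09322987865793192}
scene [ 0.14092342 -0.76855706  0.77540686] [ 0.3960763   0.6940119  -0.60122462]
side [0.35559733 0.64471662 1.30759739] [ 0.12914382 -0.51410748 -0.84794774]
```

View pics/scene0.png

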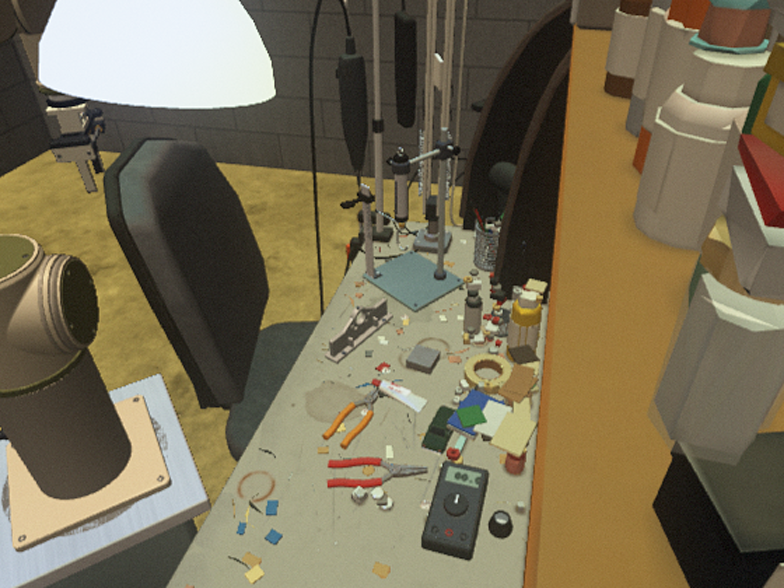

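View pics/side0.png

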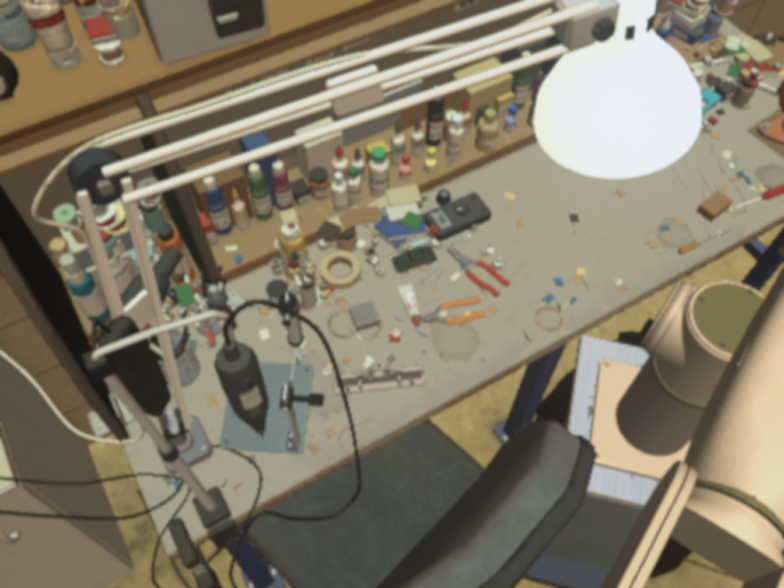

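```bash
python3 - <<'E'
import pickle
from h import *
a=pickle.load(open("scene0.pkl","rb"));b=pickle.load(open("side0.pkl","rb"))
A=cv2.resize(a[0][95:265,225:345],None,fx=3.3,fy=3.3,interpolation=cv2.INTER_CUBIC)
B=cv2.resize(b[0][190:330,150:310],None,fx=2.45,fy=2.45,interpolation=cv2.INTER_CUBIC)
h=max(A.shape[0],B.shape[0]); f=lambda I:np.vstack([I,np.zeros((h-I.shape[0],I.shape[1],3),np.uint8)])
I=np.hstack([f(A),f(B)]);print(A.shape,I.shape)
cv2.imwrite("pics/crop1.png",I[:,:,::-1])
E
```

```text
(561, 396, 3) (561, 788, 3)
```

View pics/crop1.png

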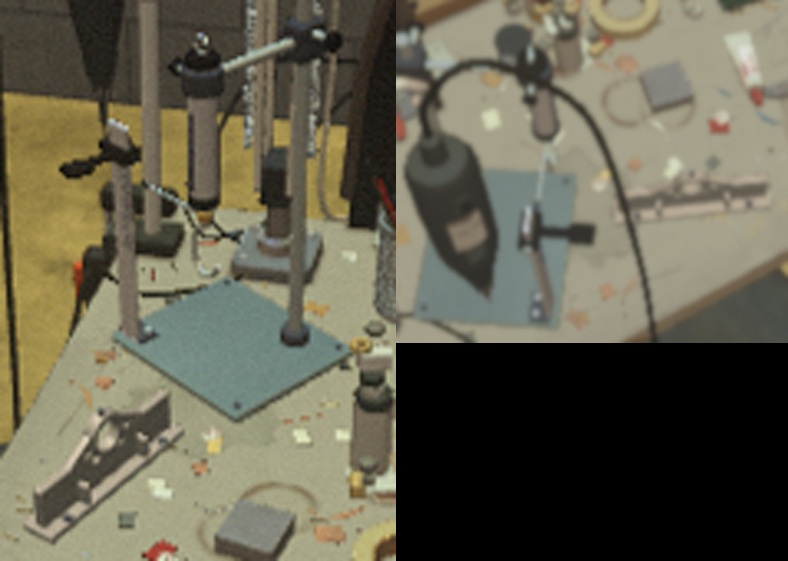

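```bash
python3 - <<'E'
import pickle
from h import *
np.set_printoptions(precision=4,suppress=True)
a=pickle.load(open("scene0.pkl","rb"));b=pickle.load(open("side0.pkl","rb"))
A=lambda x,y:(x/3.3+225,y/3.3+95)
B=lambda x,y:((x-396)/2.45+150,y/2.45+190)
for n,p in dict(top=(228,280),left=(115,337),bot=(238,418),right=(352,350),).items(): print(n,onplane(a,*A(*p),.012))
for n,p in dict(rb=(135,337),cb=(295,340)).items(): print(n,onplane(a,*A(*p),.012))
for n,p in dict(tr=(577,172),br=(560,326),bl=(417,316)).items(): print('side',n,onplane(b,*B(*p),.012))
print("hook",onplane(a,*A(207,274),.132))
for n,p in dict(nearfront=(25,528),nearright=(45,540),far=(185,430)).items(): print('cast',n,onplane(a,*A(*p),.008))
for n,p in dict(l=(617,220),r=(772,207),r2=(768,182)).items(): print('cast side',n,onplane(b,*B(*p),.004))
print("bore",tri(a,A(104,434),b,B(693,187)), onplane(a,*A(104,434),.052))
print("tab",tri(a,A(80,167),b,B(580,234)))
print("tubebot",tri(a,A(203,207),b,B(541,135)))
print("block",onplane(a,*A(258,520),.02))
s=robot.read_state();print(Ro.from_rotvec(s["orientation"]).as_matrix())
E
```

```text
top [0.7592 0.2439 0.012 ]
left [0.6149 0.2156 0.012 ]
bot [0.6491 0.0477 0.012 ]
right [0.7945 0.0786 0.012 ]
rb [0.6312 0.2055 0.012 ]
cb [0.7582 0.1205 0.012 ]
side tr [0.6474 0.0552 0.012 ]
side br [0.6098 0.2301 0.012 ]
side bl [0.7577 0.2584 0.012 ]
hook [0.6517 0.1024 0.132 ]
cast nearfront [0.4297 0.0212 0.008 ]
cast nearright [ 0.4374 -0.0001  0.008 ]
cast far [0.6032 0.0621 0.008 ]
cast side l [0.5888 0.0961 0.004 ]
cast side r [0.4276 0.0366 0.004 ]
cast side r2 [0.439  0.0079 0.004 ]
bore (array([0.517 , 0.0534, 0.0446]), np.float64(0.007338163964536176)) [0.517  0.0452 0.052 ]
tab (array([0.5835, 0.2033, 0.2079]), np.float64(0.004931118350221724))
tubebot (array([0.6526, 0.109 , 0.1943]), np.float64(0.00013867356842458907))
block [ 0.5882 -0.0804  0.02  ]
[[ 0.2714 -0.0006 -0.9625]
 [ 0.9625 -0.0016  0.2714]
 [-0.0017 -1.      0.0001]]
```

```bash
python3 - <<'E'
import pickle
from h import *
np.set_printoptions(precision=3,suppress=True)
a=pickle.load(open("scene0.pkl","rb"));b=pickle.load(open("side0.pkl","rb"))
t=lambda p,q:print(tri(a,np.array(p)/1.4,b,np.array(q)/1.4))
t((157,60),(617,110)); t((352,140),(262,430)); t((404,120),(262,430)); t((190,145),(560,430)); t((215,400),(400,580))
s=robot.read_state()
print(proj(a,s["tool_pos"])*1.4,proj(b,s["tool_pos"])*1.4)
print(np.array(robot.read_camera("wrist")["hand_eye"]))
E
```

```text
(array([ 0.24 , -0.128,  0.616]), np.float64(0.00038268531380767766))
(array([0.636, 0.299, 0.294]), np.float64(0.024439771011000186))
(array([0.686, 0.276, 0.31 ]), np.float64(0.13944494454659032))
(array([0.265, 0.228, 0.393]), np.float64(0.09305942123630893))
(array([ 0.32 ,  0.344, -0.305]), np.float64(0.14648527778758597))
[ 96.548 180.444] [539.74  738.287]
[[ 1.    -0.    -0.     0.001]
 [-0.    -0.266  0.964 -0.167]
 [-0.    -0.964 -0.266  0.073]
 [ 0.     0.     0.     1.   ]]
```

```bash
python3 - <<'E'
import pickle
from h import *
np.set_printoptions(precision=3,suppress=True)
a=pickle.load(open("scene0.pkl","rb"));b=pickle.load(open("side0.pkl","rb"))
P=np.array([(x,y) for x in(130,150,175,205,215) for y in (140,150,165)])/1.4
for p in [(125,165),(155,140),(205,150),(265,280),(205,405)]:
  for q in [(590,450),(560,425),(530,430),(430,560),(385,585)]:
    X,e=tri(a,np.array(p)/1.4,b,np.array(q)/1.4)
    if e<.05: print(p,q,X,e)
for z in (0,.1,.2,.3): print(z,onplane(a,205/1.4,150/1.4,z),onplane(a,125/1.4,165/1.4,z),onplane(b,575/1.4,435/1.4,z))
E
```

```text
(125, 165) (590, 450) [0.19  0.244 0.374] 0.03151797830245839
(125, 165) (560, 425) [0.211 0.223 0.378] 0.013633417370849804
(125, 165) (530, 430) [0.23  0.238 0.371] 0.04963986312388494
(155, 140) (560, 425) [0.242 0.234 0.408] 0.03831449452572623
(155, 140) (530, 430) [0.261 0.249 0.4  ] 0.004412219411753173
(205, 150) (430, 560) [0.359 0.416 0.297] 0.02482205398414199
(205, 150) (385, 585) [0.389 0.462 0.278] 0.01637592178436554
(265, 280) (385, 585) [ 0.424  0.4   -0.044] 0.029248416727223853
(205, 405) (560, 425) [ 0.18   0.043 -0.011] 0.03833570981570013
(205, 405) (530, 430) [ 0.206  0.061 -0.033] 0.011754423310294127
0 [0.515 1.15  0.   ] [ 0.266  1.172 -0.   ] [0.132 0.063 0.   ]
0.1 [0.466 0.903 0.1  ] [0.249 0.922 0.1  ] [0.15  0.107 0.1  ]
0.2 [0.418 0.655 0.2  ] [0.233 0.671 0.2  ] [0.167 0.152 0.2  ]
0.3 [0.37  0.408 0.3  ] [0.217 0.421 0.3  ] [0.184 0.196 0.3  ]
```

```bash
python3 -m inch '[[-1,0,0,0.06,0],[-1,0.02,0,0.12,0],[-1,0.04,0,0.17,0],[-1,0.06,0,0.21,0],[-1,0.1,-0.03,0.21,0.1],[-1,0.14,-0.06,0.21,0.2],[-1,0.18,-0.09,0.21,0.3],[-1,0.22,-0.12,0.21,0.4]]' && python3 -m inch '[[-1,0.03,-0.045,0,0.06],[-1,0.05,-0.09,0,0.12],[-1,0.07,-0.14,0,0.18],[-1,0.07,-0.19,0,0.23],[-1,0.07,-0.23,-0.04,0.23],[-1,0.06,-0.26,-0.08,0.23],[-1,0.05,-0.28,-0.13,0.23],[-1,0.04,-0.3,-0.18,0.23]]'
```

```text
t: 1.15
tool_pos: [0.3837, 0.456, 0.4274]
orientation: [-1.147, -1.302, 1.305]
force: [0.8, 0.3, 0.1]
opening: 0.0928
t: 2.15
tool_pos: [0.4232, 0.1551, 0.2458]
orientation: [-1.019, -1.467, 1.469]
force: [-0.5, -0.8, -0.3]
opening: 0.0931
```

```bash
python3 -m inch '[[-1,0.003,-0.045,-0.02,0],[-1,0.006,-0.09,-0.04,0],[-1,0.01,-0.125,-0.055,0],[-1,0.01,-0.125,-0.055,0],[-1,0.01,-0.125,-0.055,0]]'; python3 - <<'E'
from h import *
import pickle
C=cam("wrist");save(C,"pics/w1.png");pickle.dump(C,open("w1.pkl","wb"))
f=[]
for i in range(8):
    robot.read_camera("wrist");f.append(robot.read_state()["force"])
print(np.mean(f,0),np.std(f,0))
s=robot.read_state();print(s["t"],s["tool_pos"],Ro.from_rotvec(s["orientation"]).as_matrix())
E
```

```text
t: 2.78
tool_pos: [0.4332, 0.0304, 0.191]
orientation: [-1.019, -1.467, 1.469]
force: [0.0, 0.1, -0.1]
opening: 0.0931
[0.18176712 0.19725604 0.15791828] [0.32451246 0.29369543 0.39422054]
3.225 [0.4332918  0.03039437 0.19097358] [[-3.51177969e-01  6.61960144e-04 -9.36308494e-01]
 [ 9.36306784e-01 -1.78944489e-03 -3.51178593e-01]
 [-1.90793869e-03 -9.99998180e-01  8.61584948e-06]]
```

View pics/w1.png

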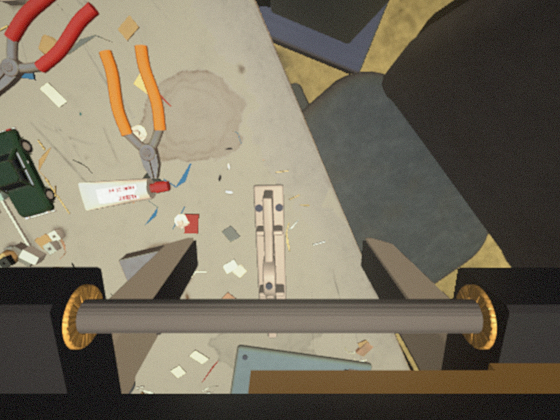

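```bash
python3 - <<'E'
import pickle
from h import *
np.set_printoptions(precision=4,suppress=True)
C=pickle.load(open("w1.pkl","rb"))
for p,z in [((254,185),.008),((284,185),.008),((256,297),.008),((286,297),.008),((268,198),.046),((270,290),.046)]: print(p,onplane(C,*p,z))
save(C,"pics/w1c.png",(220,170,320,310),4)
E
```

```text
(254, 185) [0.4433 0.0043 0.008 ]
(284, 185) [0.4316 0.0358 0.008 ]
(256, 297) [0.5763 0.0534 0.008 ]
(286, 297) [0.5632 0.0883 0.008 ]
(268, 198) [0.4425 0.0221 0.046 ]
(270, 290) [0.5398 0.0597 0.046 ]
```

View pics/w1c.png

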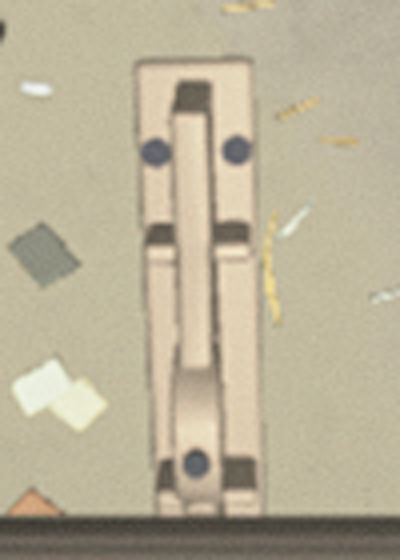

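```bash
python3 -m inch '[[-1,0.03,0,-0.05,0],[-1,0.03,0,-0.1,0],[-1,0.03,0,-0.145,0],[-1,0.03,0,-0.165,0],[-1,0.03,0,-0.174,0],[-1,0.03,0,-0.174,0]]' 60 && python3 -m inch '[[1,0,0,0,0],[1,0,0,0,0],[1,0,0,0,0],[1,0,0,0,0],[1,0,0,0,0],[1,0,0,0,0]]' 60
```

```text
t: 3.98
tool_pos: [0.4632, 0.0305, 0.017]
orientation: [-1.019, -1.468, 1.47]
force: [-0.6, 0.9, 0.2]
opening: 0.0931
t: 4.72
tool_pos: [0.4632, 0.0305, 0.017]
orientation: [-1.019, -1.468, 1.47]
force: [-0.5, 0.4, -0.4]
opening: 0.0376
```

```bash
python3 -m inch '[[1,0,0,0,0],[1,0,0,0,0],[1,0,0,0,0],[1,0,0,0,0],[1,0,0,0,0],[1,0,0,0,0]]' 60 && python3 -m inch '[[1,0,0,0.008,0],[1,0,0,0.02,0],[1,0,0,0.03,0],[1,0,0,0.03,0],[1,0,0,0.03,0]]' 60; python3 - <<'E'
from h import *
C=cam("scene");save(C,"pics/s2.png",(240,150,340,270),5)
f=[];w=[]
for i in range(16):
    robot.read_camera("wrist");s=robot.read_state();f.append(s["force"]);w.append(s["wrist_torque"])
print(np.mean(f,0),np.std(f,0),np.mean(w,0),np.std(w,0),s["tool_pos"],s["t"])
E
```

```text
t: 5.48
tool_pos: [0.4632, 0.0305, 0.017]
orientation: [-1.019, -1.468, 1.47]
force: [-0.4, -0.3, 0.4]
opening: 0.01
t: 6.1
tool_pos: [0.4632, 0.0305, 0.047]
orientation: [-1.019, -1.468, 1.47]
force: [0.3, 0.1, -1.5]
opening: 0.0097
[ 0.13410085  0.15203286 -1.42181645] [0.4422873  0.44430918 0.37967295] [0.02067962 0.08049925 0.0011223 ] [0.02609639 0.02968622 0.02797201] [0.4632065  0.03047326 0.04698025] 6.95
```

View pics/s2.png

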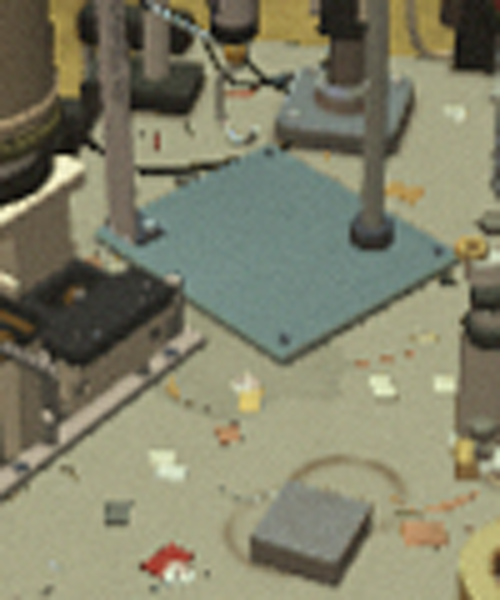

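```bash
python3 -m inch '[[1,0.02,0,0.03,-0.03],[1,0.05,0,0.06,-0.07],[1,0.08,0,0.06,-0.11],[1,0.11,0.009,0.06,-0.157],[1,0.132,0.018,0.06,-0.157],[1,0.138,0.018,0.06,-0.157],[1,0.138,0.018,0.06,-0.157],[1,0.138,0.018,0.06,-0.157]]' 60; python3 - <<'E'
from h import *
import pickle
C=cam("scene");D=cam("side");pickle.dump((C,D),open("p3.pkl","wb"))
A=cv2.resize(C[0][100:220,240:340],None,fx=4,fy=4,interpolation=cv2.INTER_CUBIC)
B=cv2.resize(D[0][200:320,170:265],None,fx=4,fy=4,interpolation=cv2.INTER_CUBIC)
cv2.imwrite("pics/p3.png",np.hstack([A,B])[:,:,::-1]); print(robot.read_state()["tool_pos"],robot.read_state()["t"])
E
```

```text
t: 7.95
tool_pos: [0.6004, 0.0482, 0.1068]
orientation: [-1.107, -1.355, 1.358]
force: [0.7, 0.1, -1.3]
opening: 0.0099
[0.60061599 0.04818193 0.10702891] 8.05
```

View pics/p3.png

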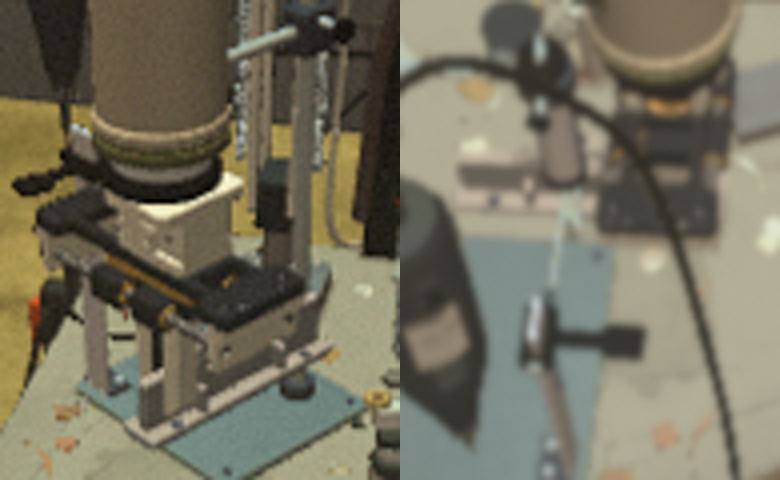

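```bash
python3 - <<'E'
import pickle
from h import *
a=pickle.load(open("scene0.pkl","rb"));b=pickle.load(open("side0.pkl","rb"))
print(a[1][0,0],b[1][0,0])
A=cv2.resize(a[0][125:185,265:310],None,fx=9,fy=9,interpolation=cv2.INTER_CUBIC)
B=cv2.resize(b[0][225:300,190:232],None,fx=7.2,fy=7.2,interpolation=cv2.INTER_CUBIC)
B=B[:540]
cv2.imwrite("pics/h4.png",np.hstack([A,B])[:,:,::-1]);print(A.shape,B.shape)
E
```

```text
420.7720163346787 526.0739890602753
(540, 405, 3) (540, 302, 3)
```

View pics/h4.png

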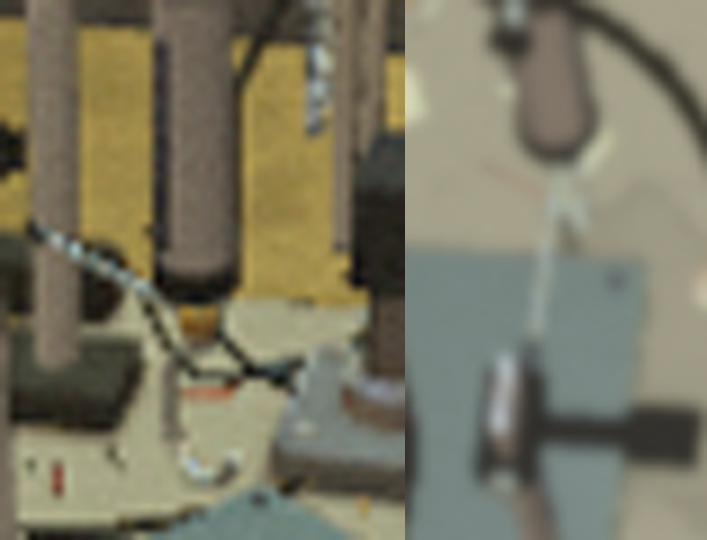

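```bash
python3 - <<'E'
import pickle
from h import *
np.set_printoptions(precision=4,suppress=True)
a=pickle.load(open("scene0.pkl","rb"));b=pickle.load(open("side0.pkl","rb"))
A=lambda x,y:(x/9+265,y/9+125)
B=lambda x,y:((x-405)/7.2+190,y/7.2+225)
print("tip",onplane(a,*A(238,449),.151),"bot",onplane(a,*A(207,474),.1345),"shank1",onplane(a,*A(170,376),.171))
print("tube",onplane(a,*A(198,272),.203),onplane(b,*B(556,128),.203), tri(a,A(198,272),b,B(556,128)))
print("ptr end side",onplane(b,*B(535,335),.192),"scene",onplane(a,*A(35,228),.192),tri(a,A(35,228),b,B(535,335)))
print("tab side",onplane(b,*B(665,437),.205))
ex=np.array([np.cos(.2025),np.sin(.2025),0]);ey=np.array([-ex[1],ex[0],0])
for h in ([.652,.104],[.653,.108]):
    h=np.array([*h,0]);Z=np.array([0,0,1])
    for n,X in dict(bot=h+Z*.1345,tip=h-ey*.0135+Z*.151,sh=h+ey*.0135+Z*.171,tube=h+Z*.203,ptr=h+ey*.084+Z*.192).items():
        print(n,(proj(a,X)-[265,125])*9,(proj(b,X)-[190,225])*7.2+[405,0])
E
```

```text
tip [0.6537 0.0851 0.151 ] bot [0.6513 0.1003 0.1345] shank1 [0.6414 0.105  0.171 ]
tube [0.6532 0.1071 0.203 ] [0.6481 0.1062 0.203 ] (array([0.65  , 0.1055, 0.2036]), np.float64(0.004259626282868498))
ptr end side [0.6334 0.1746 0.192 ] scene [0.6337 0.1757 0.192 ] (array([0.6332, 0.1748, 0.1926]), np.float64(7.652567175341812e-06))
tab side [0.5794 0.2029 0.205 ]
bot [202.7619 467.9968] [566.3004 214.2892]
tip [231.4145 439.8499] [566.5031 157.4247]
sh [171.9765 351.868 ] [551.2861 200.5444]
tube [199.8057 277.2341] [546.8583 119.7408]
ptr [ 22.8859 213.2232] [518.1778 365.7611]
bot [198.9905 461.331 ] [559.8713 223.6074]
tip [227.5083 433.158 ] [560.0405 166.7077]
sh [168.2436 345.4357] [544.6415 210.121 ]
tube [195.908  270.8545] [540.1007 129.3459]
ptr [ 19.6344 207.3112] [511.1793 376.0339]
```

```bash
python3 -m inch '[[1,0.001,-0.004,0,0.04],[1,0.002,-0.009,0,0.087],[1,0.001,-0.003,0,0.087],[1,-0.001,0.005,0,0.087],[1,-0.002,0.012,0,0.087],[1,-0.003,0.017,0,0.087],[1,-0.003,0.017,0,0.087]]' 60;  python3 -m inch '[[1,-0.001,0.004,0,0],[1,-0.002,0.008,0,0],[1,-0.0025,0.0115,0,0],[1,-0.003,0.014,0,0],[1,-0.003,0.014,0,0]]' 60; python3 - <<'E'
from h import *
C=cam("scene");D=cam("side")
A=cv2.resize(C[0][100:220,240:340],None,fx=4,fy=4,interpolation=cv2.INTER_CUBIC)
B=cv2.resize(D[0][220:300,185:255],None,fx=5.7,fy=6,interpolation=cv2.INTER_CUBIC)
cv2.imwrite("pics/p5.png",np.hstack([A,B[:480]])[:,:,::-1])
f=[]
for i in range(4):
    robot.read_camera("wrist");s=robot.read_state();f.append(s["force"])
print(np.mean(f,0),s["tool_pos"],s["t"])
E
```

```text
t: 8.93
tool_pos: [0.5975, 0.0659, 0.107]
orientation: [-1.059, -1.418, 1.421]
force: [-1.0, 0.6, -1.5]
opening: 0.0095
t: 9.55
tool_pos: [0.5945, 0.08, 0.107]
orientation: [-1.059, -1.418, 1.421]
force: [-0.4, 0.3, -1.8]
opening: 0.0095
[ 0.1512662   0.11102851 -1.68188909] [0.59455357 0.07972875 0.10702518] 9.85
```

View pics/p5.png

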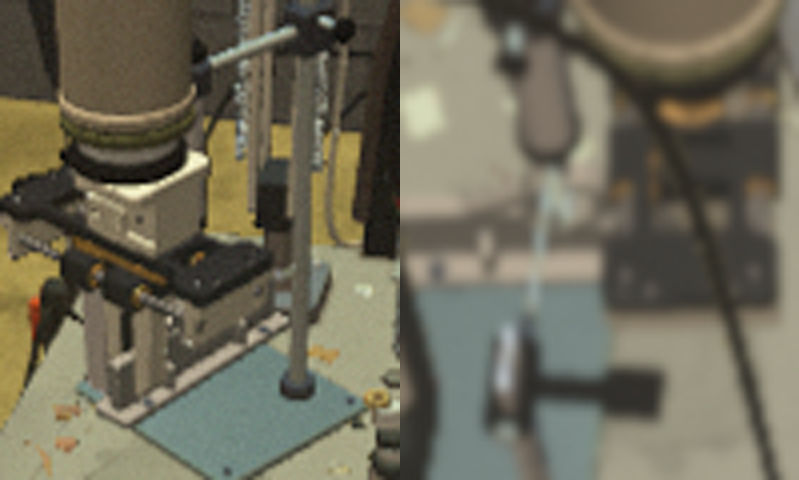

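```bash
python3 -m inch '[[1,-0.0005,0.003,0,0],[1,-0.001,0.0055,0,0],[1,-0.001,0.0055,0,0],[1,-0.001,0.0055,-0.002,0],[1,-0.001,0.0055,-0.004,0],[1,-0.001,0.0055,-0.006,0],[1,-0.001,0.0055,-0.008,0],[1,-0.001,0.0055,-0.010,0]]' 60;  python3 -m inch '[[1,0,0,-0.002,0],[1,0,0,-0.003,0],[1,0,0,-0.004,0],[1,0,0,-0.004,0]]' 60; python3 - <<'E'
from h import *
f=[]
for i in range(12):
    robot.read_camera("wrist");s=robot.read_state();f.append(s["force"])
print(np.mean(f,0),s["tool_pos"],s["t"])
E
```

```text
t: 10.85
tool_pos: [0.5935, 0.0851, 0.0969]
orientation: [-1.059, -1.418, 1.421]
force: [0.7, 1.8, -1.5]
opening: 0.0096
t: 11.35
tool_pos: [0.5934, 0.0851, 0.0926]
orientation: [-1.059, -1.417, 1.421]
force: [0.0, -0.0, -0.8]
opening: 0.0097
[ 0.06779978 -0.00855193 -1.28993942] [0.59330513 0.0850876  0.0926253 ] 11.95
```

```bash
cat > avg.py <<'E'
from h import *
import sys
f=[]
for i in range(int(sys.argv[1])):
    robot.read_camera("wrist");s=robot.read_state();f.append(s["force"])
print(np.round(np.mean(f,0),2),s["tool_pos"],s["t"])
E
python3 -m inch '[[1,0,0,-0.002,0],[1,0,0,-0.004,0],[1,0,0,-0.006,0],[1,0,0,-0.008,0],[1,0,0,-0.0095,0],[1,0,0,-0.0095,0],[1,0,0,-0.0095,0]]' 60;python3 avg.py 10
python3 -m inch '[[1,0,0,-0.002,0],[1,0,0,-0.004,0],[1,0,0,-0.006,0],[1,0,0,-0.007,0],[1,0,0,-0.007,0],[1,0,0,-0.007,0]]' 60;python3 avg.py 14
```

```text
t: 12.82
tool_pos: [0.5936, 0.0853, 0.0832]
orientation: [-1.059, -1.418, 1.421]
force: [0.1, 0.4, -0.2]
opening: 0.0095
[ 0.29  0.7  -0.72] [0.59333638 0.08511771 0.08314142] 13.325
t: 14.08
tool_pos: [0.5934, 0.0851, 0.0763]
orientation: [-1.059, -1.417, 1.421]
force: [-0.6, 1.3, 0.3]
opening: 0.0094
[ 0.42  0.73 -0.39] [0.5933806  0.08514244 0.07619392] 14.775
```

```bash
sed -i 's/f.append(s\["force"\])/f.append([*s["force"],*s["wrist_torque"]])/' avg.py
python3 -m inch '[[1,0,0,-0.0015,0],[1,0,0,-0.003,0],[1,0,0,-0.004,0],[1,0,0,-0.004,0],[1,0,0,-0.004,0]]' 60;python3 avg.py 24
```

```text
t: 15.4
tool_pos: [0.5934, 0.0851, 0.0722]
orientation: [-1.059, -1.417, 1.421]
force: [0.7, 0.9, 0.8]
opening: 0.0097
[ 0.19  0.49  0.03  0.14 -0.02  0.02] [0.59337056 0.08510359 0.0721737 ] 16.6
```

```bash
python3 -m inch '[[1,-0.0001,0.0007,0,0],[1,-0.0003,0.0015,0,0],[1,-0.0003,0.0015,0,0],[1,-0.0003,0.0015,0,0]]' 60;python3 avg.py 20
```

```text
t: 17.1
tool_pos: [0.5931, 0.0865, 0.0722]
orientation: [-1.059, -1.417, 1.421]
force: [-0.8, -0.5, -0.9]
opening: 0.0096
[ 0.19 -0.41  0.11 -0.01  0.01 -0.03] [0.59306571 0.08660891 0.07216005] 18.1
```

```bash
python3 -m inch '[[1,0.0001,-0.0007,0,0],[1,0.0001,-0.0007,0,0],[1,0.0001,-0.0007,0,0]]' 60;python3 avg.py 6; python3 -m inch '[[0,0,0,0,0],[0,0,0,0,0],[0,0,0,0,0],[0,0,0,0,0],[0,0,0,0,0]]'; python3 - <<'E'
from h import *
import pickle
C=cam("scene");D=cam("side");pickle.dump((C,D),open("p6.pkl","wb"))
A=cv2.resize(C[0][100:220,240:340],None,fx=4,fy=4,interpolation=cv2.INTER_CUBIC)
B=cv2.resize(D[0][220:300,185:255],None,fx=5.7,fy=6,interpolation=cv2.INTER_CUBIC)
cv2.imwrite("pics/p6.png",np.hstack([A,B[:480]])[:,:,::-1])
E
```

```text
t: 18.48
tool_pos: [0.5931, 0.0861, 0.0722]
orientation: [-1.059, -1.418, 1.421]
force: [0.6, 1.9, 0.0]
opening: 0.0097
[-0.22  1.46  0.16  0.26  0.03  0.09] [0.59318664 0.08600534 0.07218389] 18.775
t: 19.4
tool_pos: [0.5931, 0.086, 0.0721]
orientation: [-1.059, -1.417, 1.421]
force: [0.4, -0.0, -0.2]
opening: 0.0462
```

View pics/p6.png

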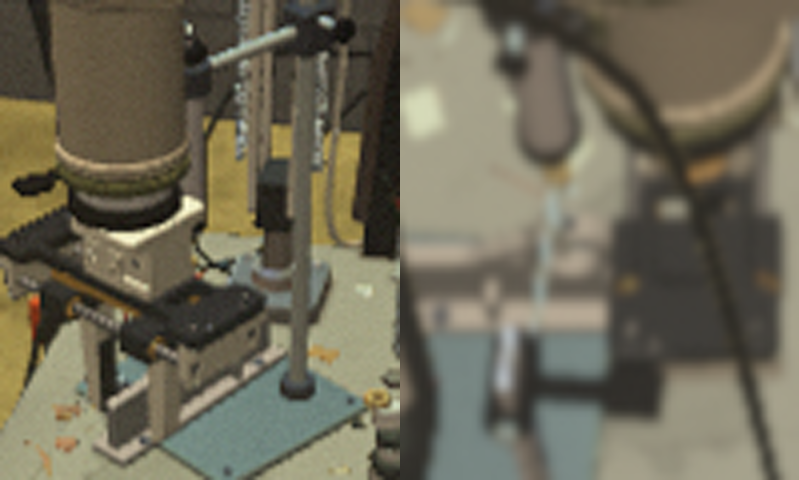

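```bash
python3 -m inch '[[0,0,-0.001,0.004,0],[0,0,-0.002,0.012,0],[0,0,-0.003,0.03,0],[0,-0.002,-0.003,0.055,0],[0,-0.03,-0.006,0.075,0],[0,-0.08,-0.02,0.085,0],[0,-0.12,-0.03,0.09,0],[0,-0.15,-0.03,0.09,0]]'; python3 -m inch '[[0,0,0,0,0],[0,0,0,0,0],[0,0,0,0,0],[0,0,0,0,0],[0,0,0,0,0],[0,0,0,0,0],[0,0,0,0,0],[0,0,0,0,0]]'; python3 - <<'E'
from h import *
import pickle
Cs=[cam("scene") for _ in range(4)];Ds=[cam("side") for _ in range(2)]
I=np.mean([c[0].astype(float) for c in Cs],0).astype(np.uint8)
C=(I,*Cs[0][1:]);D=Ds[0];pickle.dump((C,D),open("p7.pkl","wb"))
a=pickle.load(open("scene0.pkl","rb"))
f=lambda im:cv2.resize(im[120:195,240:320],None,fx=5,fy=7,interpolation=cv2.INTER_CUBIC)
cv2.imwrite("pics/p7.png",np.hstack([f(C[0]),f(a[0])])[:,:,::-1])
print(np.abs(Cs[0][0].astype(int)-Cs[3][0])[120:195,240:320].max(), np.abs(Cs[0][0].astype(int)-Cs[3][0])[120:195,240:320].mean())
E
```

```text
t: 20.5
tool_pos: [0.4426, 0.0555, 0.1642]
orientation: [-1.062, -1.419, 1.419]
force: [0.2, 1.1, 0.3]
opening: 0.0466
t: 21.5
tool_pos: [0.4426, 0.0555, 0.1642]
orientation: [-1.062, -1.419, 1.419]
force: [0.1, -0.5, -0.5]
opening: 0.0464
17 2.7773333333333334
```

View pics/p7.png

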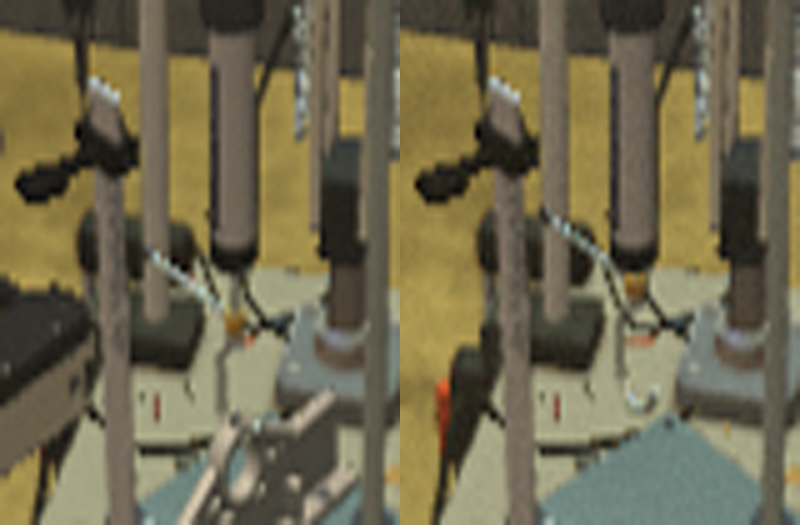

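```bash
python3 - <<'E'
import pickle
from h import *
np.set_printoptions(precision=2,suppress=True)
a=pickle.load(open("scene0.pkl","rb"));C,D=pickle.load(open("p7.pkl","rb"))
n=np.array([np.cos(.2025),np.sin(.2025),0]);h=np.array([.651,.102,0])
def line(c,y0,x0,x1,sl):
    im=c[0].astype(float).min(2) ; im=cv2.GaussianBlur(im,(0,0),.6); out=[]
    for x in range(x0,x1+1):
        yc=y0+sl*(x-x0); r=np.arange(int(round(yc))-2,int(round(yc))+3); p=im[r,x]; i=p.argmax()
        if 0<i<4:
            d=(p[i-1]-p[i+1])/(2*(p[i-1]-2*p[i]+p[i+1])); v=r[i]+d
            o,q=ray(c,x,v); X=o+q*(n@(h-o))/(n@q); out.append((x,v,X[2]*1000))
    return np.array(out)
# right: (548,213)->(610,262); left: (150,253)->(225,303)
print(line(a,213/7+120,(548-400)//5+240+1,282,(49/7)/(62/5)))
print(line(C,253/7+120,271,284,(50/7)/(75/5)))
def orange(c):
    m=c[0].astype(int)[150:172,282:292]; w=np.clip(m[...,0]-m[...,2]-60,0,None)*(m[...,0]>120); w=w*(np.arange(22)[:,None]>0)
    ys,xs=np.mgrid[150:172,282:292]; return (w*xs).sum()/w.sum(),(w*ys).sum()/w.sum()
print(orange(a),orange(C))
for z in(.19,.17): print(proj(a,[.634,.184,z]),proj(a,[.651,.102,z]))
# tab in scene: dark block
print([proj(a,[.5835,.2033,z]) for z in (.2,.21)])
E
```

```text
[[270.   151.12 189.53]
 [271.   151.28 190.78]
 [272.   152.12 189.83]
 [273.   152.45 190.52]
 [274.   153.1  190.14]
 [275.   153.65 190.1 ]
 [276.   154.16 190.22]
 [277.   154.71 190.19]
 [278.   155.3  190.01]
 [279.   156.23 188.77]
 [280.   156.32 190.24]
 [281.   156.66 190.88]
 [282.   158.37 187.09]]
[[271.   156.51 173.38]
 [272.   157.17 173.03]
 [273.   157.69 173.15]
 [274.   158.29 172.98]
 [275.   158.85 172.97]
 [276.   159.4  172.97]
 [277.   160.04 172.67]
 [278.   160.26 173.76]
 [279.   160.53 174.7 ]
 [280.   161.01 174.92]
 [281.   162.17 172.92]
 [284.   162.87 176.05]]
(np.float64(287.14642857142854), np.float64(162.13571428571427)) (np.float64(287.10837438423647), np.float64(164.8128078817734))
[267.62 149.73] [287.32 160.35]
[267.9  155.85] [287.42 166.61]
[array([248.62, 148.45]), array([248.38, 145.3 ])]
```

```bash
python3 - <<'E'
import pickle
from h import *
np.set_printoptions(precision=4,suppress=True)
a=pickle.load(open("scene0.pkl","rb"));b=pickle.load(open("side0.pkl","rb"))
A=lambda x,y:(x/3.3+225,y/3.3+95)
B=lambda x,y:((x-396)/2.45+150,y/2.45+190)
print(tri(a,A(101,97),b,B(488,298)),tri(a,A(97,60),b,B(465,260)))
t=np.array(tri(a,(352/1.4,172/1.4),b,(265/1.4,432/1.4))[0]);print(t)
print(tri(a,(350/1.4,45/1.4),b,(232/1.4,345/1.4)))
E
```

```text
(array([0.6442, 0.287 , 0.2223]), np.float64(0.012542834599432322)) (array([0.6514, 0.2785, 0.2654]), np.float64(0.012566080159092835))
[0.6351 0.2849 0.2328]
(array([0.6457, 0.274 , 0.4904]), np.float64(0.0009058773321778575))
```

```bash
python3 -m inch '[[1,0,0.02,0.05,0],[1,0,0.06,0.076,-0.04],[1,0.01,0.11,0.076,-0.087],[1,0.04,0.149,0.076,-0.087],[1,0.08,0.149,0.076,-0.087],[1,0.115,0.149,0.076,-0.087],[1,0.13,0.149,0.076,-0.087],[1,0.13,0.149,0.076,-0.087]]' 20; python3 -m inch '[[1,0,0,0,0],[1,0,0,0,0],[1,0,0,-0.01,0],[1,0,0,-0.018,0],[1,0,0,-0.018,0]]'; python3 - <<'E'
from h import *
C=cam("scene");D=cam("side")
A=cv2.resize(C[0][100:195,230:320],None,fx=4.4,fy=5.5,interpolation=cv2.INTER_CUBIC)
B=cv2.resize(D[0][220:300,185:255],None,fx=5.7,fy=6.5,interpolation=cv2.INTER_CUBIC)
cv2.imwrite("pics/p8.png",np.hstack([A[:520],B[:520]])[:,:,::-1])
print(robot.read_state()["tool_pos"],robot.read_state()["force"])
E
```

```text
t: 22.8
tool_pos: [0.573, 0.2043, 0.2395]
orientation: [-1.11, -1.355, 1.357]
force: [0.6, 0.6, -0.4]
opening: 0.0003
t: 23.42
tool_pos: [0.5722, 0.2041, 0.2201]
orientation: [-1.109, -1.353, 1.359]
force: [-0.4, -0.2, 0.4]
opening: 0.0008
[0.57285596 0.20419108 0.22130158] [ 0.38519077 -0.4243245  -0.33114029]
```

View pics/p8.png

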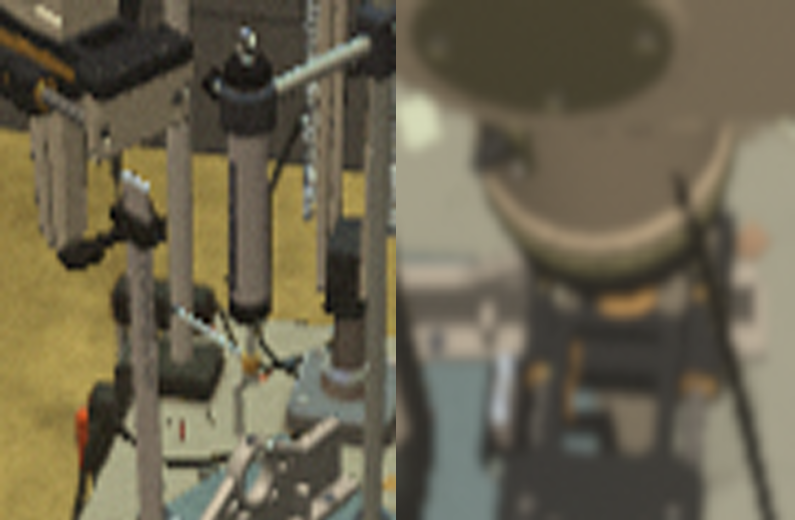

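```bash
python3 -m inch '[[1,0,0,-0.006,0],[1,0,0,-0.012,0],[1,0,0,-0.018,0],[1,0,0,-0.024,0],[1,0,0,-0.03,0],[1,0,0,-0.03,0]]'; python3 avg.py 3;  python3 - <<'E'
from h import *
import pickle
C,D=pickle.load(open("p7.pkl","rb"));E=cam("scene")
def tab(c):
    g=c[0][125:170,242:272].astype(int).max(2)<70
    n,l,s,ce=cv2.connectedComponentsWithStats(g.astype(np.uint8)); i=1+s[1:,4].argmax(); return s[i],ce[i]+[242,125]
print(tab(C),tab(E))
E
```

```text
t: 24.28
tool_pos: [0.5722, 0.204, 0.1902]
orientation: [-1.108, -1.353, 1.359]
force: [-0.7, -0.6, -0.0]
opening: 0.0002
[-0.23 -0.11  0.12  0.05 -0.02 -0.01] [0.57247403 0.20411164 0.19095731] 24.425
(array([  0,  36,  18,   9, 129], dtype=int32), array([249.42635659, 165.45736434])) (array([  2,  20,  26,  15, 160], dtype=int32), array([258.3875 , 152.54375]))
```

```bash
python3 - <<'E'
from h import *
import pickle
C,D=pickle.load(open("p7.pkl","rb"));E=cam("scene");pickle.dump(E,open("p9.pkl","wb"))
for y in range(125,170): print(y,*["".join(".:#"[2-(v<100)-(v<60) if 0 else (2 if v<60 else 1 if v<100 else 0)] for v in c[0][y,238:275].max(1)) for c in (C,E)])
print(proj(E,[.5725,.2041,.1902]))
E
```

```text
125 ..............:::####:######::.....:: ##..:####:################:::......::
126 .................##:....::::::.....:: #...::#################:::.......:.::
127 .................##:...............:: #.:...################::........:::::
128 .................##:................. #::::.:.##:...####::::.........:#:...
129 .................:#:................. #:::#::::.......::.............::....
130 .................:#:................. ##::::#:::...........................
131 .................:#:................. :#:....:#:.:.........................
132 ..................#:................. .......:::::....................:....
133 ..................:.................. .........::::...::...........::......
134 ..................:.................. ...............:#:.........::........
135 ..................:::................ ...:....:......:#:...................
136 ..................::.....:........... ...:............:....................
137 .................:##:....::.......... :..:.........:......:....::..........
138 .................####:...:#.......... :..:.......::.....
[... 1827 characters left out ...]
..............::...::::::.......
162 #################.::::...:.:##:....:: ...................:::.....:#::.....:
163 ##############:####:::...:..:::....:: ....................::...:..:::....::
164 ::##################::......:::....:: ....................::......:::....::
165 ::##################::.....::::...::: ...................:::.....::::...:::
166 :###########::#######:...:::::::::::: ..................::#:...:.::::::::::
167 #############:######:#:..:.:#:::::::: ..................####...:.:#::::::::
168 ###################::#:..:::########: ..................####...:::#######:#
169 #################::::#...:::######### ..................####...:::#########
[245.27136645 152.38681154]
```

```bash
python3 -m inch '[[1,0,0,-0.003,0],[1,0,0,-0.006,0],[1,0,0,-0.009,0],[1,0,0,-0.0098,0],[1,0,0,-0.0098,0],[1,0,0,-0.0098,0]]'; python3 -m inch '[[1,0,0,0.004,0],[1,0,0,0.03,0],[1,0,0,0.06,0],[1,-0.04,0,0.07,0],[1,-0.09,0,0.07,0],[1,-0.13,0,0.07,0],[1,-0.13,-0.03,0.07,0],[1,-0.13,-0.03,0.07,0]]';  python3 - <<'E'
from h import *
import pickle
C,D=pickle.load(open("p7.pkl","rb"))
Es=[cam("scene") for _ in range(4)];E=(np.mean([e[0].astype(float) for e in Es],0).astype(np.uint8),*Es[0][1:])
F=cam("side");pickle.dump((E,F),open("p10.pkl","wb"))
for y in range(138,172): print(y,*["".join(".:#"[(2 if v<60 else 1 if v<100 else 0)] for v in c[0][y,238:285].max(1)) for c in (C,E)])
# marker patch shift by matching
T=C[0][138:151,253:270];
for im in (E[0],):
    r=cv2.matchTemplate(im[135:175,249:275],T,cv2.TM_CCOEFF_NORMED);i=np.unravel_index(r.argmax(),r.shape);print(r.max(),i,r[:,i[1]].round(2))
print([proj(E,[.582,.200,z]) for z in (.212,.170)],[proj(E,[.629,.210,z]) for z in (.212,.175)])
E
```

```text
t: 25.28
tool_pos: [0.5725, 0.2041, 0.1812]
orientation: [-1.109, -1.354, 1.358]
force: [-0.6, -0.2, 0.5]
opening: 0.0005
t: 26.28
tool_pos: [0.4423, 0.1733, 0.2518]
orientation: [-1.111, -1.354, 1.357]
force: [-0.6, 0.1, 0.0]
opening: 0.0002
138 .................####:...:#.................#:. ....................:....::.................#:.
139 ..:..............#####::..:#::..............::. ....................:.....:.................::.
140 .::...............######::####..............#:. .......................:..:.................#:.
141 ::...............:############..............#:. ........................:::.................#:.
142 :.............:::#############..............#:. .......................::::.................#:.
143 .........:::::################..............#:. ............................................#:.
144 ......:::#########...::#####................::. .........................:..................::.
145 .....:##########.......:#:..................#:. .......................::...................#:.
146 .....##########:.......:.:..................#:. .....
[... 2202 characters left out ...]
...........####...:::########::::##.....
169 #################::::#...:::#############:..... ..................####...:::#############:.....
170 ################::..:#:...::#############...... .............:#:::####:...::#############......
171 ##############:::.:::#:....:############:...... .............:::::####:....:############:......
0.64553154 (np.int64(14), np.int64(5)) [ 0.34  0.25  0.12 -0.02 -0.16 -0.27 -0.34 -0.37 -0.35 -0.26 -0.12  0.08
  0.3   0.52  0.65  0.6   0.51  0.44  0.39  0.31  0.23  0.17  0.06 -0.1
 -0.23 -0.26 -0.19 -0.09]
[array([248.37587857, 145.27884406]), array([249.38399673, 158.30589987])] [array([261.4406512 , 139.70692006]), array([262.07689056, 151.0738186 ])]
```

```bash
python3 - <<'E'
from h import *
import pickle
np.set_printoptions(precision=2,suppress=True)
C,D=pickle.load(open("p7.pkl","rb"));E,F=pickle.load(open("p10.pkl","rb"))
def tab(c,r0):
    g=c[0][r0-7:r0+8,240:254].astype(float).max(2); bg=np.median(g); w=np.clip(bg-20-g,0,100)
    ys,xs=np.mgrid[r0-7:r0+8,240:254]; return np.array([(w*xs).sum(),(w*ys).sum()])/w.sum()
ex=np.array([np.cos(.2025),np.sin(.2025),0]);ey=np.array([-ex[1],ex[0],0]);h=np.array([.651,.102,0])
for c,r in((C,146),(E,157)):
    p=tab(c,r); o,q=ray(c,*p); P=h-.048*ex; X=o+q*(ex@(P-o))/(ex@q); print(p,X*1000,(X-h)@ey*1000)
im=cv2.GaussianBlur(E[0].astype(float).min(2),(0,0),.6);z=[]
for x in range(271,279):
    yc=156.5+.55*(x-271); r=np.arange(round(yc)-2,round(yc)+3);p=im[r,x];i=p.argmax()
    if 0<i<4:
        v=r[i]+(p[i-1]-p[i+1])/(2*(p[i-1]-2*p[i]+p[i+1]));o,q=ray(E,x,v);z.append((o+q*(ex@(h-o))/(ex@q))[2]*1000)
print(np.array(z))
E
```

```text
[248.23 145.46] [581.77 200.55 211.25] 110.45620539893622
[248.78 156.54] [581.46 202.04 174.99] 111.97867681011373
[173.38 173.06 173.07 172.95 172.98 173.   172.77 173.8 ]
```

```bash
python3 -m inch '[[1,0.03,0.03,0,0],[1,0.08,0.03,0,0],[1,0.12,0.03,0,0],[1,0.13,0.03,-0.01,0],[1,0.13,0.031,-0.04,0],[1,0.13,0.031,-0.06,0],[1,0.13,0.031,-0.067,0],[1,0.13,0.031,-0.067,0]]'; python3 - <<'E'
from h import *
p=[]
for i in range(8): robot.read_camera("wrist");p.append(robot.read_state()["tool_pos"])
print(np.mean(p,0),np.std(p,0))
E
```

```text
t: 27.52
tool_pos: [0.5722, 0.2057, 0.1841]
orientation: [-1.108, -1.354, 1.359]
force: [-0.1, -0.2, 0.2]
opening: 0.0004
[0.57313309 0.20576396 0.18528106] [1.71037471e-04 6.27884536e-05 3.16154964e-04]
```

```bash
python3 -m inch '[[1,0,0,-0.0015,0],[1,0,0,-0.003,0],[1,0,0,-0.0042,0],[1,0,0,-0.005,0],[1,0,0,-0.005,0],[1,0,0,-0.005,0]]'; python3 - <<'E'
from h import *
p=[];f=[]
for i in range(8): robot.read_camera("wrist");s=robot.read_state();p.append(s["tool_pos"]);f.append(s["force"])
print(np.mean(p,0),np.array(p)[:,2],np.mean(f,0))
E
```

```text
t: 28.68
tool_pos: [0.5729, 0.2057, 0.1798]
orientation: [-1.109, -1.355, 1.358]
force: [-0.5, 0.4, 1.6]
opening: 0.0004
[0.57296333 0.20565102 0.17976755] [0.17979821 0.17975041 0.17975188 0.17976212 0.17977197 0.17975611
 0.17977955 0.17977011] [-0.26758734 -0.24841775  1.03619449]
```

```bash
python3 -m inch '[[1,0,0,0.004,0],[1,0,0,0.03,0],[1,0,0,0.06,0],[1,-0.04,0,0.07,0],[1,-0.09,0,0.07,0],[1,-0.13,0,0.07,0],[1,-0.13,-0.03,0.07,0],[1,-0.13,-0.03,0.07,0]]';  python3 - <<'E'
from h import *
Es=[cam("scene") for _ in range(4)];E=(np.mean([e[0].astype(float) for e in Es],0).astype(np.uint8),*Es[0][1:])
ex=np.array([np.cos(.2025),np.sin(.2025),0]);h=np.array([.651,.102,0])
g=E[0][150:165,240:254].astype(float).max(2); w=np.clip(np.median(g)-20-g,0,100);ys,xs=np.mgrid[150:165,240:254]
p=np.array([(w*xs).sum(),(w*ys).sum()])/w.sum();o,q=ray(E,*p);print("tab z",(o+q*(ex@(h-.048*ex-o))/(ex@q))[2])
im=cv2.GaussianBlur(E[0].astype(float).min(2),(0,0),.6);z=[]
for x in range(271,279):
    yc=156.5+.55*(x-271); r=np.arange(round(yc)-2,round(yc)+3);k=im[r,x];i=k.argmax()
    if 0<i<4:
        v=r[i]+(k[i-1]-k[i+1])/(2*(k[i-1]-2*k[i]+k[i+1]));o,q=ray(E,x,v);z.append((o+q*(ex@(h-o))/(ex@q))[2])
print("ptr",np.median(z), robot.read_state()["t"], robot.read_state()["tool_pos"])
E
```

```text
t: 30.08
tool_pos: [0.4429, 0.1748, 0.2504]
orientation: [-1.111, -1.355, 1.356]
force: [-0.4, -0.8, -0.0]
opening: 0.0007
tab z 0.1735094781585469
ptr 0.17306066111126495 30.275 [0.44324036 0.17610951 0.24982259]
```

Raw image heights now agree within 0.5 mm (tab and index 173.5, pointer 173.1). The pointer is steady and the robot is clear, so I'm handing in.

```bash
python3 -c "
from plant import robot
print(robot.close_job())"
```

```text
the job is handed in; nothing more can be done
None
```

The casting is hanging by its bore on the hook, and the marker is level with the pointer. The job was handed in at about 30 s, with the robot clear of everything.

- **Letting down:** I lowered the casting in steps until the wrist force read about 0 N vertically (average 0.1 N), then opened the fingers.
- **Reading:** After it settled, the camera showed the pointer about 17.1 mm down from the unloaded position, so the casting weighs about 1.4 N. Force readings with the casting in hand gave 1.4 to 1.7 N.
- **Marker:** I pushed the tab down with closed fingers. The first push left it 1 to 2 mm high, so I pushed a second time. The last check put the index within about 0.5 mm of the pointer. From the fingertip height, the index is at 174.8 mm and the pointer at about 174.9 mm.

**Doubtful points:**
- The last sideways reading before release was about 1.5 N, after averages of +0.5 N and −0.4 N on either side of that position. I released anyway.
- I did not measure the hook's speed at release. That it stayed under 7 cm/s rests on the near-zero vertical force.
- The absolute camera heights read about 2 mm low, so I relied on relative heights.
- I did not look again at the bystander objects at the end, but nothing was moved near them.

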